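# Seat a flange on the gauging fixture and set its gauge arm

## Robot

A 6-joint arm with a two-finger parallel gripper is mounted at the origin on the work surface. World frame = base frame: x ahead of the robot, y to its left, z up, the work surface at z = 0. Lengths are in mm, angles in rad, forces in N, time in s.
With the tool pointing down it reaches from about 425 to 950 mm from the base axis. Payload 3.5 kg.
Tool frame: the origin (TCP) lies at the very end of the fingers, on their centre line; the grasp point (between the pads) lies 19 mm behind it; z points along the fingers, y is the line along which they close (so a half turn about z gives the same grasp; the last joint's range is limited). The gripper opens to 85 mm and grips with 20 to 120 N. Pads are 22 mm wide; open, the fingers measure 114 mm over their backs; the gripper's body (76 mm by 85 mm) begins 54 mm behind the grasp point. The pads swing forward as they close: fully open they stand 13 mm farther back than shut.
Start: joints at [-1.387, 0.286, 1.577, -0, 1.279, -0.15], TCP at [221.177, -637.72, 231.325] pointing down, gripper open.
Joint ranges: [-2.77, 2.77], [-0.9, 2.22], [0.21, 2.48], [-1.53, 4.67], [0.24, 2.81], [-2.84, 2.84]. Speed limits (rad/s): [2.79, 2.79, 3.14, 3.14, 3.14, 3.14].

## Interface

Orientations are given as [roll, pitch, yaw] about the fixed x, y, z axes, in that order (R = Rz(yaw) Ry(pitch) Rx(roll)).
In Python, from station import arm gives the robot as it stands. The module is installed in compiled form; this text tells all that it offers. Calls block until the motion is done:
- arm.move_pose(position, orientation): joint-space move of the TCP to a pose.
- arm.move_linear(position, frame=None, rate=150, max_force=None): straight line of the TCP; frame=None keeps the orientation; rate is the mean speed in mm/s. With max_force (N) it stops when the force on the tool has changed by that much, and returns True; else False.
- arm.goto_joints(angles): joint-space move.
- arm.release() and arm.close(effort=None): open the fingers fully, or close them until they stop; effort is the grip in N (None keeps the last).
- arm.wait(seconds).
- arm.solve_ik(position, orientation): joint angles nearest the present ones, or None.
- arm.observe(): the state.
- arm.grab_frame(name): name is "scene" or "top" or "wrist"; returns (picture, depth): 420x560x3 uint8, blue, green, red; 420x560 float32, mm along the optical axis (not along the pixel's ray), 0 where there is no reading.
- arm.calibration(name): a dict with "fov_y" (degrees; the focal length in pixels is half the picture's height over the tangent of half this angle, whatever the lens; pixels are square), "cx", "cy" (the principal point, pixels), "R" (3x3) and "t" (3): a world point X has camera coordinates R X + t; the wrist camera has in their place "T_tool_cam" (4x4, takes a point from camera to tool coordinates, whose origin is the TCP and whose axes are the flange's). Camera axes: x right, y down, z forward; pixel columns grow to the right and rows downward; lengths in mm; the calibration is good to about 2 mm. A picture is of the moment at which its call begins: read the wrist's pose just before it. calibration takes no time and is no camera call.
A pose or a line that the arm cannot do raises arm.MotionError and nothing moves.
- arm.finish_job(): hands the job in; it is judged then, once.
The state is a dict: "time_s": time; "joint_pos": joint angles; "joint_velocities": joint speeds; "joint_efforts": joint torques, N m; "ee_pos": TCP position; "eef_rot": TCP orientation; "contact_force": force on the tool from outside, world axes, zero at the start; "ft_torque": the same for the moment, N m; "gripper_width": finger opening in mm; "grasp_force": force on a finger pad.
Only numpy, scipy, OpenCV 4.12 (cv2) and the standard library are available. Lean on these libraries where they do the work, as an engineer would, in place of code of your own. Each camera call takes 0.05 s, during which the arm holds its last target. There are 200 camera calls.

## Task

Lower the black flange with the upright collar over the two locating pins of the gauging fixture, without dropping it, until it rests flush on the base, and let go of it. Then squeeze the lock button on the handle of the telescoping gauge arm, pull the arm out until its pointer lines up with the tooth of the rider on the scale, and finish while still holding it there with the button squeezed; the arm springs back if let go. Leave the bin, the aluminium ring and the blank disc where they are.

Things in the scene. Friction and masses are not known exactly. Their poses are not given: they have to be found in the camera images.
- fixture: Fixed gauging fixture: grey base plate, x -120 to 130, y -185 to 155 mm in its frame, 12 mm thick. Origin at table height, z up; yaw within 0.25 rad. Two steel locating pins at (-60, -55) and (-60, 55), 12 mm thick, top at z = 37, top 8 mm tapered to 6 mm. Gauge arm's outer tube, 32 mm square, along y at x = 60, y -305 to -120, top z = 62. The arm pulls out along +y.
- nest (a point): Point on the top face of the fixture's base midway between the two pins, 12 mm above the table. The flange's underside centre must come to rest here. Axes as the fixture's.
- scale_end (a point): Home end of the aluminium scale of the fixture, on its top face, 40 mm above the table: a bar 18 mm wide that runs 200 mm from here along the fixture's +y, with a tick every 10 mm.
- keeper (a point): Top of a fixed steel keeper post, 16 (x) x 6 (y) mm, 60 mm above the table, beside the foot of the handle on its -x side at home. Fingertips on the handle must stay above it.
- flange: Loose black flange, about 0.45 kg: plate 100 (x) x 150 (y) x 8 mm with two 15 mm through holes at y = -55 and +55 on its long centre line; round hollow collar in the middle, 50 mm outside, wall 4, up to 54 mm above the underside. Origin: centre of its underside, z up. Starts flat on the table. Either way round fits. Grip the collar with fingers closing along x to clear the pins.
- grip_handle: Handle of the gauge arm, moves with it: upright grey block 26 (x) x 44 (y) x 65 mm. Origin on the arm's axis 45 mm above the table; block spans z = 10 to 75 (top 120 mm above the table). Axes as the fixture's. Lock button on its -x side: 33 mm over button and block, 28 mm when pressed. Gripped from above with fingers closing along x, the grip squeezes the button.
- grip_point (a point): On the handle's centre line, 95 mm above the table, at the height of the middle of the lock button: the place to grip.
- gauge_arm (a joint): Extension of the gauge arm in m: 0 fully in (locked there at the start), 0.17 fully out, along the fixture's +y. A spring pulls it back with 3.2 N (in) to 4.6 N (out); friction about 0.5 N. While the button is out, a hook under it catches the keeper and the arm stays home. Let go when out, it springs back.
- lock_button (a joint): Travel of the lock button in m: 0 out, 0.005 fully pressed, towards the handle's +x. Frees the arm from about 0.0035. A black pad 28 (y) x 36 (z) mm in the middle of the handle's -x side, at the height of grip_point, 7 mm proud. Spring 2.4 to 5.4 N; it springs out when released, so keep it squeezed.
- pointer_tip (a point): Tip of the steel pointer, a 4 mm wide bar on the handle that points along +x to the scale, 49 mm above the table, at the same y as the handle's centre. It moves with the arm.
- rider_tip (a point): Tip of the rider's 4 mm wide tooth, 48 mm above the table. The rider is a dark steel clip 16 mm wide fixed on the scale, top 52 mm above the table; the tooth points along the fixture's -x to the pointer. Its place differs from run to run, 70 to 150 mm of arm extension. Pointer and tooth line up when they have the same y in the fixture's frame.
- parts_bin: Blue open bin 80 x 150 x 60 mm with aluminium rings in it; to be left alone. Origin under its centre.
- plug_ring: Loose aluminium ring lying flat, 64 mm outside, 44 mm inside, 20 mm high; to be left alone. Origin under its centre.
- blank_disc: Loose plain black disc, 120 mm diameter, 6 mm thick, lying flat; to be left alone. Origin under its centre.
Mind the look-alikes: they are no part of the job. Of the things that look like the flange, take the one that is farthest to the robot's right at the start.

How it is judged:
By the outcome, as a careful person would: the job done as asked, in the order asked, and still so for the second after the job is handed in, while the arm keeps its last pose, push and grip.
It also fails if it takes over 58 s, if anything falls off the work surface, if the arm or the gripper's body presses on something with over 40 N, if the wrist force passes 120 N, or if a joint passes its speed limit or range.

## Working session

There is one attempt and no reset: what is moved stays moved. The work goes in short steps, each a Python script; the robot and the scene stay as the last script left them, time stands still between calls to the robot, and variables do not carry over. Pictures are saved under pics/ and viewed, at most 12 in all, crops included, and the job is handed in when it is done.

```bash
mkdir -p pics; cat > h.py <<'E'
import numpy as np, cv2
from scipy.spatial.transform import Rotation as Ro
from station import arm
def grab(name):
    s=arm.observe(); im,d=arm.grab_frame(name); c=arm.calibration(name)
    f=im.shape[0]/2/np.tan(np.radians(c["fov_y"])/2)
    if "R" in c:
        R=np.array(c["R"]).T; t=-R@np.array(c["t"])
    else:
        T=np.array(c["T_tool_cam"]); Rt=Ro.from_euler('xyz',s["eef_rot"]).as_matrix()
        R=Rt@T[:3,:3]; t=Rt@T[:3,3]+np.array(s["ee_pos"])
    return dict(im=im,d=d,f=f,cx=c["cx"],cy=c["cy"],R=R,t=t)
def rays(g,uv):
    uv=np.atleast_2d(uv).astype(float)
    return np.c_[(uv[:,0]-g['cx'])/g['f'],(uv[:,1]-g['cy'])/g['f'],np.ones(len(uv))]@g['R'].T
def onz(g,uv,z):
    r=rays(g,uv); return g['t']+r*((z-g['t'][2])/r[:,2])[:,None]
def cloud(g):
    h,w=g['d'].shape; v,u=np.mgrid[:h,:w]
    return (g['t']+rays(g,np.c_[u.ravel(),v.ravel()])*g['d'].reshape(-1,1)).reshape(h,w,3)
def proj(g,X):
    p=(np.atleast_2d(X)-g['t'])@g['R']; return np.c_[g['f']*p[:,0]/p[:,2]+g['cx'],g['f']*p[:,1]/p[:,2]+g['cy']]
E
python3 - <<'E'
from h import *
import pickle
G={n:grab(n) for n in("scene","top")}
pickle.dump(G,open('g.pkl','wb'))
for n in G: cv2.imwrite(f'pics/{n}0.png',G[n]['im']); print(n,G[n]['t'],G[n]['f'],arm.calibration(n))
print(arm.calibration("wrist"),arm.observe())
E
```

```text
scene [1245.63253252  179.22959123  942.03213964] 420.3858056122074 {'fov_y': 53.08802844948917, 'cx': 283.7475845220855, 'cy': 208.6885692880456, 'R': array([[-0.04460391,  0.99894745,  0.0106994 ],
       [ 0.79762394,  0.0420591 , -0.60168686],
       [-0.60150356, -0.01830349, -0.79866041]]), 't': array([-133.5600464 , -434.27620546, 1504.89670607])}
top [ 372.34730045  137.00240148 1738.57749174] 543.9940889885096 {'fov_y': 42.21652816263284, 'cx': 271.7094346706202, 'cy': 205.9570829625963, 'R': array([[ 0.00565692, -0.99998298, -0.00142567],
       [-0.99049357, -0.00540727, -0.1374527 ],
       [ 0.13744265,  0.00218967, -0.99050731]]), 't': array([ 137.37236789,  608.52058209, 1670.59731793])}
{'fov_y': 67.2572789322958, 'cx': 280.45239994234953, 'cy': 209.98942019866675, 'T_tool_cam': array([[ 1.43702054e-04, -9.62692007e-01, -2.70599481e-01,
         6.89685921e+01],
       [ 9.99999314e-01,  4.52959123e-04, -1.08040921e-03,
        -6.14020741e-01],
       [ 1.16267182e-03, -2.70599140e-01,  9.62691412e-01,
        -1.43794578e+02],
       [ 0.00000000e+00,  0.00000000e+00,  0.00000000e+00,
         1.00000000e+00]])} {'time_s': 0.1, 'joint_pos': array([-1.38701427e+00,  2.87128138e-01,  1.57801669e+00, -1.25777722e-06,
        1.27863523e+00, -1.49993370e-01]), 'joint_velocities': array([ 0.00139966, -0.00244589, -0.00135938, -0.00108588,  0.00065309,
        0.00214439]), 'joint_efforts': array([ 6.05762980e-04, -4.07298052e+01, -2.93698990e+01, -1.38039154e-04,
        3.40858714e-03, -6.71351103e-06]), 'ee_pos': array([ 221.06007878, -637.14426914,  230.05900357]), 'eef_rot': array([-3.13942963e+00, -3.25676310e-04,  3.33775439e-01]), 'contact_force': array([-0.40623851, -0.27922635,  0.41890195]), 'ft_torque': array([-0.05894633, -0.00085801, -0.03505243]), 'grasp_force': 0.0, 'gripper_width': 85.59732939493156}
```

View pics/top0.png

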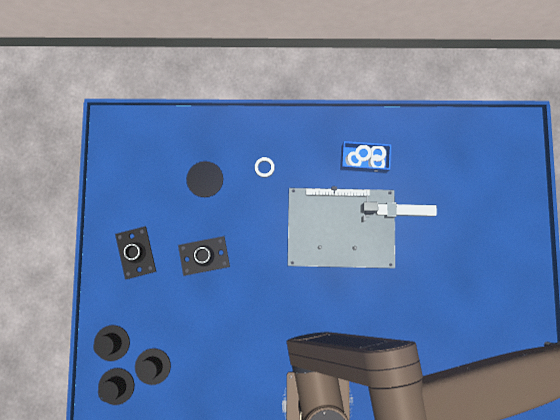

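View pics/scene0.png

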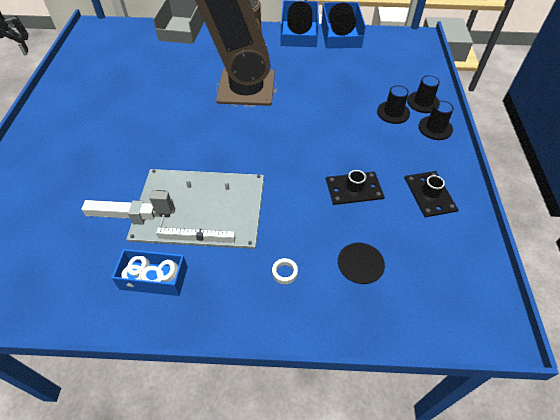

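The top view has two collared rectangular plates: A at (132,252) and B at (203,255). The three round ones at (112,342), (152,366) and (116,385) have no rectangular plate. Robot's right is image right in this view, because camera x = -y. So B is the farthest right of the look-alikes and it is the target. The scene view agrees: B at (356,180) is left of A at (433,188). The fixture is at (342,228), with pins at (320,248) and (354,248), the handle at (369,208), and the rider at about (334,188).

```bash
python3 - <<'E'
from h import *
import pickle
G=pickle.load(open('g.pkl','rb')); g=G['top']; im=g['im']
hsv=cv2.cvtColor(im,cv2.COLOR_BGR2HSV)
dark=((hsv[...,2]<75)).astype(np.uint8); dark[:,:]*=1
n,l,st,ce=cv2.connectedComponentsWithStats(dark)
for i in range(1,n):
    if 300<st[i,4]<4000 and st[i,1]<320:
        c=cv2.findContours((l==i).astype(np.uint8),0,2)[0][0]
        P=onz(g,c[:,0],8)[:,:2].astype(np.float32); print('dark',ce[i],st[i,4],cv2.minAreaRect(P))
grey=((hsv[...,1]<60)&(hsv[...,2]>90)).astype(np.uint8); grey[:170]=0; grey[300:]=0; grey[:,:280]=0;grey[:,450:]=0
c=max(cv2.findContours(cv2.morphologyEx(grey,cv2.MORPH_OPEN,np.ones((25,25))),0,2)[0],key=cv2.contourArea)
P=onz(g,c[:,0],12)[:,:2].astype(np.float32); print('base',cv2.minAreaRect(P))
print('B collar',onz(g,[203,255],54),'pins',onz(g,[[320,248],[354,248]],35),'rider',onz(g,[334,188],52),'handle',onz(g,[369,208],120))
a=cv2.resize(im[215:295,100:240],(560,320),interpolation=2); b=cv2.resize(im[175:275,280:440],(560,350),interpolation=2)
cv2.imwrite('pics/crop.png',np.vstack([a[:, :],b])[:600])
E
```

```text
dark [77.94916911 41.60703812] 1023 ((1166.0433349609375, 752.364990234375), (24.747522354125977, 608.0381469726562), 0.28593161702156067)
dark [513.48596491  43.6754386 ] 570 ((1165.8641357421875, -622.1773071289062), (24.69038200378418, 392.6810607910156), 0.28737038373947144)
dark [ 90.7685422  235.52685422] 782 ((504.17578125, 729.896728515625), (325.4953918457031, 1054.31298828125), 71.16100311279297)
dark [544.796875   177.46701389] 576 ((675.698486328125, -745.6781005859375), (635.7493896484375, 185.93804931640625), 17.112958908081055)
dark [136.12465628 252.65352887] 1091 ((461.81158447265625, 572.9036865234375), (145.72723388671875, 98.6167984008789), 14.822759628295898)
dark [489.40921919 361.60301035] 1063 ((129.40731811523438, -540.062255859375), (90.67428588867188, 503.5731506347656), 23.427223205566406)
base ((543.69140625, -80.59968566894531), (249.54217529296875, 338.23236083984375), 0.08828918635845184)
B collar [[452.03314735 352.05288612  54.        ]] pins [[ 476.80528569  -11.01785025   35.        ]
 [ 477.39749974 -117.33448798   35.        ]] rider [[664.44202164 -54.7828212   52.        ]] handle [[ 592.34449636 -151.47163738  120.        ]]
```

View pics/crop.png

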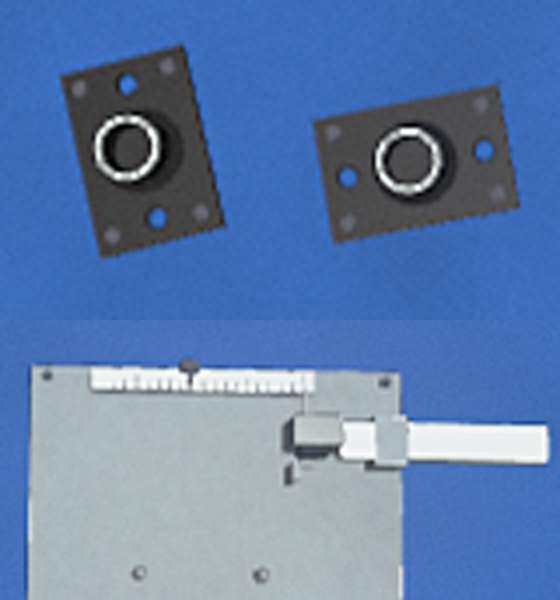

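The crop confirms B (right, at (203,255)): 100x150 plate, two holes about 110 mm apart, and an open collar. Next I take close wrist views of the fixture and then the flange, both with the same tool-relative geometry so calibration errors cancel.

```bash
python3 - <<'E'
from h import *
import pickle
W={}
arm.move_pose([477,-64,230],[np.pi,0,np.pi/2]); arm.wait(0.3); W['fix']=grab('wrist'); print(arm.observe()['ee_pos'],arm.observe()['time_s'])
arm.move_pose([452,352,218],[np.pi,0,np.pi/2+0.193]); arm.wait(0.3); W['fl']=grab('wrist'); print(arm.observe()['ee_pos'],arm.observe()['time_s'])
pickle.dump(W,open('w.pkl','wb'))
cv2.imwrite('pics/wfix.png',W['fix']['im']);cv2.imwrite('pics/wfl.png',W['fl']['im'])
E
```

```text
[476.9967313  -64.26796895 229.93963989] 2.6917
[452.30857494 351.51297198 218.05210607] 4.5833
```

View pics/wfix.png

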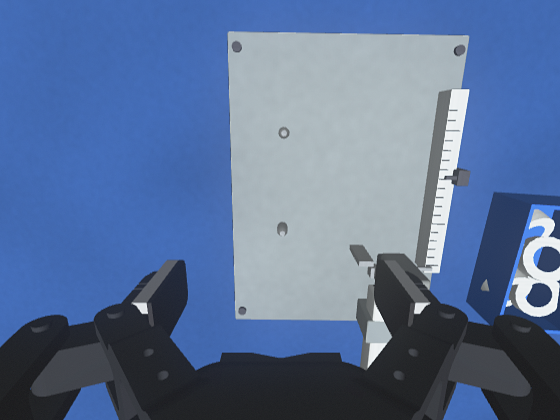

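View pics/wfl.png

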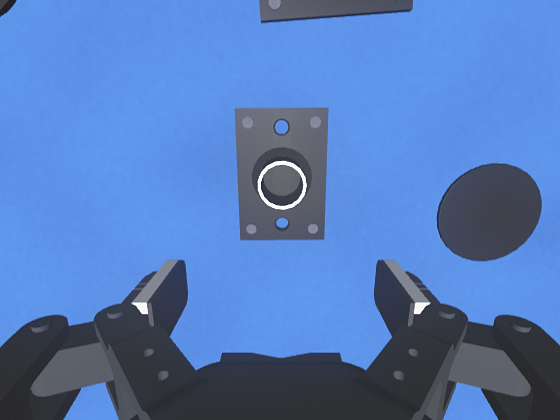

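Wrist views: the pins are at (284,132) and (282,228), the rider at (459,177) with its tooth at about (447,177), and the keeper at (361,254). The flange collar is at (282,185), with holes at (281,127) and (282,223).

```bash
python3 - <<'E'
from h import *
import pickle
W=pickle.load(open('w.pkl','rb')); g=W['fl']; im=g['im']; hsv=cv2.cvtColor(im,cv2.COLOR_BGR2HSV)
m=((hsv[...,1]<90)).astype(np.uint8); m[:90]=0;m[260:]=0;m[:,:215]=0;m[:,350:]=0
c=max(cv2.findContours(m,0,2)[0],key=cv2.contourArea); 
r=cv2.minAreaRect(onz(g,c[:,0],6)[:,:2].astype(np.float32)); print('plate',r)
ring=((hsv[...,2]>200)&(m>0)).astype(np.uint8)
c=max(cv2.findContours(ring,0,1)[0],key=cv2.contourArea); e=cv2.fitEllipse(c); 
print('ring',e,onz(g,e[0],54),'dia',e[1][0]*abs(g['d'][int(e[0][1])+23,int(e[0][0])])/g['f'])
P=onz(g,c[:,0],54); print('ring circle',cv2.minEnclosingCircle(P[:,:2].astype(np.float32)))
H=[]
for y0 in(127,223):
    h=((hsv[...,1]>90)).astype(np.uint8); k=np.zeros_like(h); k[y0-12:y0+12,268:296]=1
    c=max(cv2.findContours(h*k,0,1)[0],key=cv2.contourArea); e=cv2.fitEllipse(c); H.append(onz(g,e[0],4)[0]); print(e)
H=np.array(H); d=H[0]-H[1]; print('holes',H,H.mean(0),np.hypot(*d[:2]),'yaw',np.arctan2(-d[0],d[1]))
C=cloud(g); print('plate z',np.median(C[205:215,250:262],(0,1)),'tbl',np.median(C[150:200,100:200,2]))
g=W['fix']; im=g['im']; hsv=cv2.cvtColor(im,cv2.COLOR_BGR2HSV); C=cloud(g)
print('base z',np.median(C[150:200,330:400,2]))
m=((hsv[...,1]<90)).astype(np.uint8);m[300:]=0;m[:,:200]=0
left=[];
for v in range(60,290,5):
    left.append([np.argmax(m[v])-.5,v])
L=onz(g,left,12); p=np.polyfit(L[:,1],L[:,0],1); print('base -x edge: x at y=-64',np.polyval(p,-64),'yaw',-np.arctan(p[0]))
for (u,v) in((284,132),(282,228)):
    z=C[v-14:v+15,u-12:u+13,2]; print('max z',z.max()); 
    q=np.argwhere(z>z.max()-3); print(q.mean(0)+[v-14,u-12],len(q))
o=[cv2.resize(im[110:250,262:304],(180,600),interpolation=2),cv2.resize(im[80:280,340:480],(420,600),interpolation=2)]
cv2.imwrite('pics/wz.png',np.hstack(o))
E
```

```text
plate ((452.19415283203125, 360.0415954589844), (100.53667449951172, 150.0985565185547), 11.352849006652832)
ring ((281.6062927246094, 184.75762939453125), (47.58125305175781, 47.8725471496582), 66.99810791015625) [[452.10622508 360.4946457   54.        ]] dia 47.626440811872165
ring circle ((452.1784973144531, 359.9076843261719), 24.445707321166992)
((281.1004333496094, 126.70530700683594), (13.43011474609375, 14.50658893585205), 175.3664093017578)
((281.5686950683594, 222.49440002441406), (10.995515823364258, 11.758441925048828), 88.1268081665039)
holes [[441.20871869 414.26082067   4.        ]
 [462.84151232 306.15814126   4.        ]] [452.02511551 360.20948097   4.        ] 110.24593895499935 yaw 0.19750458621896305
plate z [429.81990914 317.53730128   9.03221353] tbl 1.0179737320874835
base z 12.931756562714355
base -x edge: x at y=-64 419.64755958780694 yaw -0.015636715611113936
max z 373.75259605937725
[145. 280.] 1
max z 373.75259605937725
[224. 279.] 2
```

View pics/wz.png

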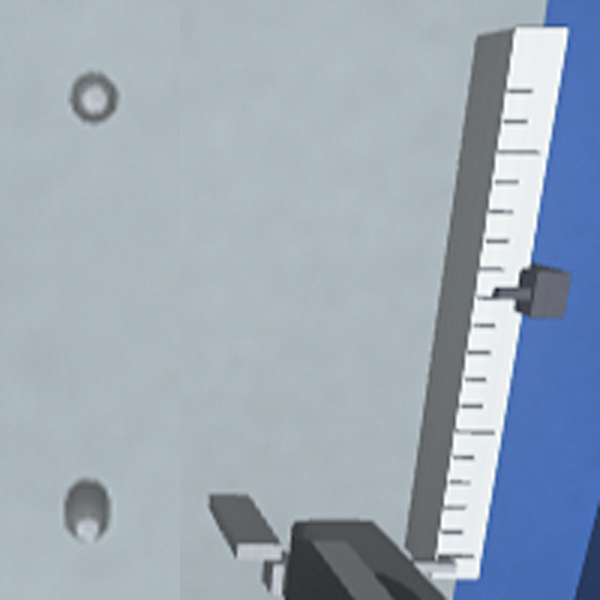

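The crop gives pin tops at (283.9,132.4) and (282.0,233.5), and the tooth tip at about (445.5,177.5). Flange dimensions check out at 100.5x150.1 with hole spacing 110.2. Next I compute the pins and then grasp.

```bash
cat > fx.py <<'E'
from h import *
import pickle
W=pickle.load(open('w.pkl','rb')); g=W['fix']
P=onz(g,[[283.9,132.4],[282.0,233.5]],37); d=P[0]-P[1]; fyaw=np.arctan2(-d[0],d[1]); nest=P.mean(0)[:2]
ex=np.array([np.cos(fyaw),np.sin(fyaw)]); ey=np.array([-ex[1],ex[0]]); org=nest+60*ex
def fix(X): q=np.atleast_2d(X)[:,:2]-org; return np.c_[q@ex,q@ey]
def world(x,y): return org+x*ex+y*ey
E
python3 - <<'E'
from fx import *
print('pins',P,'dist',np.hypot(*d[:2]),'yaw',fyaw,'nest',nest,'org',org)
print('tooth',fix(onz(g,[445.5,177.5],48)),'keeper',fix(onz(g,[(235-180)/3+340+5,80+551/3],60)),'scale end ticks',fix(onz(g,[[455.,89],[440,274]],40)))
import sys
fl=np.array([452.1,360.2]); fy=0.198
arm.move_pose([*fl,110],[np.pi,0,np.pi/2+fy])
print(arm.move_linear([*fl,24],rate=100,max_force=15))
arm.close(60); s=arm.observe(); print(s['gripper_width'],s['grasp_force'],s['ee_pos'],s['time_s'])
arm.move_linear([*fl,120],rate=100); s=arm.observe(); print(s['gripper_width'],s['grasp_force'],s['contact_force'],s['time_s'])
q=grab('wrist'); cv2.imwrite('pics/held.png',q['im']); pickle.dump(q,open('held.pkl','wb'))
E
```

```text
pins [[ 480.68198847   -5.82139535   37.        ]
 [ 478.80056564 -116.92318565   37.        ]] dist 111.11771937756681 yaw -0.01693260758669417 nest [479.74127705 -61.3722905 ] org [539.73267586 -62.38819841]
tooth [[108.96938064  13.06130073]] keeper [[ 28.45948005 -80.42360972]] scale end ticks [[ 108.70502441  100.2202267 ]
 [ 124.61470144 -101.36774534]]
False
47.681101001629266 64.78364381706342 [452.63924602 360.54734248  24.90855831] 6.5333
48.0517420500946 63.91701178858057 [ 0.19741531 -0.42818985 -3.31556382] 7.6417
```

View pics/held.png

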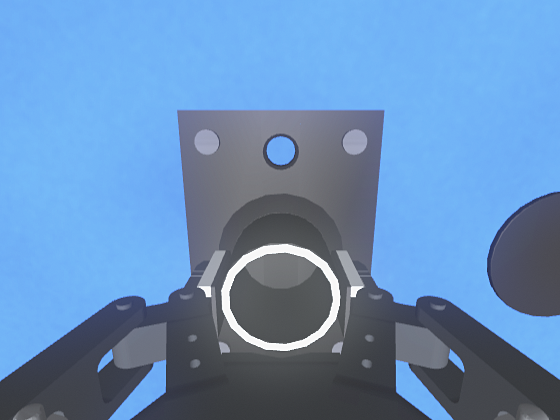

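The flange is held squarely, with the front hole at (281,150) and the collar between the pads. I carry it over the pins, check the hole in the tool frame, then lower with a force guard.

```bash
python3 - <<'E'
from fx import *
q=pickle.load(open('held.pkl','rb')); s=arm.observe()
hsv=cv2.cvtColor(q['im'],cv2.COLOR_BGR2HSV); h=(hsv[...,1]>90).astype(np.uint8); k=np.zeros_like(h); k[125:178,255:306]=1
c=max(cv2.findContours(h*k,0,1)[0],key=cv2.contourArea); e=cv2.fitEllipse(c)
zb=s['ee_pos'][2]-24.9; H=onz(q,e[0],zb+4)[0]; yaw=s['eef_rot'][2]
u=np.array([np.cos(yaw),np.sin(yaw)]); v=np.array([u[1],-u[0]])   # tool x,y
r=H[:2]-s['ee_pos'][:2]; print('hole rel tool',r@u,r@v,e)
Y=np.pi/2+fyaw
arm.move_pose([*nest,120],[np.pi,0,Y]); arm.wait(.3); s=arm.observe(); err=s['ee_pos'][:2]-nest; print('err',err,s['eef_rot'],s['time_s'])
g2=grab('wrist')
print(arm.move_linear([*(nest-err),66],rate=100,max_force=12)); arm.wait(.2); s=arm.observe(); print(s['ee_pos']-np.r_[nest,0],s['contact_force'],s['gripper_width'])
q=grab('wrist'); cv2.imwrite('pics/over.png',q['im'][100:250,180:380].repeat(3,0).repeat(3,1)); pickle.dump(q,open('over.pkl','wb'))
E
```

```text
hole rel tool 55.012287294323826 0.17198874639219325 ((280.2264709472656, 150.23825073242188), (28.425655364990234, 28.8660888671875), 168.10899353027344)
err [0.14790672 0.55818405] [ 3.14159205e+00 -1.32213205e-05  1.55501857e+00] 9.55
False
[ 0.58061846 -0.80578593 66.92627087] [-0.35242805 -0.24864411 -3.47781306] 47.70321004785471
```

View pics/over.png

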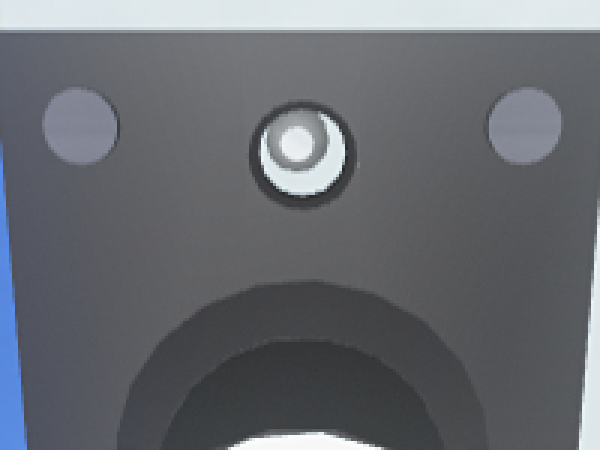

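The pin top shows through the front hole at about (279,147), and the hole centre is at about (280.7,151). I compute the offset from that and correct it.

```bash
python3 - <<'E'
from fx import *
q=pickle.load(open('over.pkl','rb')); s=arm.observe(); zb=s['ee_pos'][2]-24.9
im=q['im']; gr=im.min(2)
pin=onz(q,[180+297/3-.33,100+141/3-.33],37)[0]; hole=onz(q,[180+302/3-.33,100+153/3-.33],zb+4)[0]
print('pin',pin,fix(pin),'hole',hole,fix(hole),'tcp',fix(s['ee_pos']))
d=(pin-hole)[:2]; print('corr',d)
E
```

```text
pin [480.4877898   -5.98141419  37.        ] [[-60.19146143  55.39557565]] hole [481.35829594  -7.34859033  45.89679064] [[-59.29793132  54.04333474]] tcp [[-59.54606447  -0.74440809]]
corr [-0.87050614  1.36717613]
```

```bash
python3 - <<'E'
from fx import *
tgt=world(-60.2,0.2); cmd=tgt.copy()
for i in range(3):
    arm.move_linear([*cmd,64],rate=50); arm.wait(.2); s=arm.observe(); e=tgt-s['ee_pos'][:2]; print(e,s['ee_pos'][2])
    if np.hypot(*e)<.3: break
    cmd+=e
f0=s['contact_force']
for z in(54,44,34):
    hit=arm.move_linear([*cmd,z],rate=40,max_force=10); s=arm.observe(); print(z,hit,s['ee_pos'],fix(s['ee_pos']),s['contact_force']-f0,s['gripper_width'],s['time_s'])
    if hit: break
q=grab('wrist'); cv2.imwrite('pics/down.png',q['im'])
E
```

```text
[-0.00341959  0.00224118] 64.00727499002895
54 False [479.07148667 -61.01669388  53.37885606] [[-60.67571526   0.34420489]] [0.39174438 0.5980499  0.11936731] 47.66797809854504 11.3917
44 False [479.1776275  -61.04083953  43.54539106] [[-60.56918082   0.32185986]] [ 0.46262135  0.07636319 -0.36997481] 47.83051634637187 11.7917
34 True [480.92655381 -61.61237617  36.79851056] [[-58.81082808  -0.21998238]] [-1.20627977  0.62454447  8.14428423] 47.46960701166623 12.0667
```

Seated: the TCP stopped at 36.8 mm against 36.9 expected, after passing the pin tops freely. I let go, retreat, and look at the seated flange and the handle.

```bash
python3 - <<'E'
from fx import *
arm.release(); s=arm.observe(); p=s['ee_pos']; print(s['gripper_width'])
arm.move_linear([p[0],p[1],130],rate=150)
Y=np.pi/2+fyaw
arm.move_pose([*world(40,-140),240],[np.pi,0,Y]); arm.wait(.3)
q=grab('wrist'); pickle.dump(q,open('hand.pkl','wb')); cv2.imwrite('pics/hand.png',q['im'])
C=cloud(q); 
for x,y in((-90,0),(-90,-40),(-60,-70),(-60,70),(-30,-40),(-30,40),(-90,40),(-20,100)):
    u=proj(q,[*world(x,y),20])[0].astype(int); 
    if 0<=u[0]<560 and 0<=u[1]<420: print(x,y,u,C[u[1],u[0],2])
print(arm.observe()['time_s'])
E
```

```text
85.23302936062288
-90 0 [157  52] 51.56429190244569
-90 -40 [161  93] 20.879901286149902
-60 -70 [190 121] 21.2510142603291
-30 -40 [216  93] 23.00241509684156
-30 40 [212   9] 22.36435638332904
-90 40 [153   9] 20.418364648162537
14.55
```

View pics/hand.png

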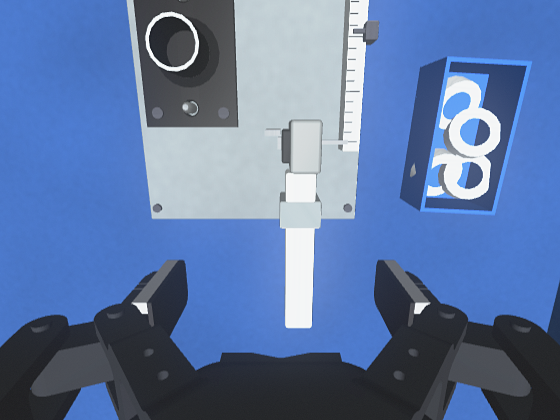

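The flange is on both pins, with a pin showing through the hole at (190,107). The handle top is at (306,147), the button at (286,148), the pointer at (335,142), and the rider tooth at (357,31). I check flatness against the base and measure the handle and rider.

```bash
python3 - <<'E'
from fx import *
q=pickle.load(open('hand.pkl','rb')); C=cloud(q); im=q['im']
def plane(xs,z):
    o=[]
    for x,y in xs:
        u=proj(q,[*world(x,y),z])[0].astype(int)
        if 3<u[0]<556 and 3<u[1]<416: o.append([x,y,np.median(C[u[1]-2:u[1]+3,u[0]-2:u[0]+3,2])])
    o=np.array(o); A=np.c_[o[:,:2],np.ones(len(o))]; r=np.linalg.lstsq(A,o[:,2],rcond=None)[0]; print(r,'n',len(o),'rms',np.std(A@r-o[:,2]))
plane([(x,y) for x in range(-100,-15,6) for y in range(-65,30,6) if abs(x+60)>32 or (y<-35 and not (abs(x+60)<12))and abs(x+60)<45],20)
plane([(x,y) for x in range(-110,35,8) for y in range(-170,-90,8)]+[(x,y) for x in (0,8,16,24) for y in range(-60,20,8)],12)
gray=cv2.cvtColor(im,cv2.COLOR_BGR2GRAY)
top=((C[...,2]>112)&(C[...,2]<130)).astype(np.uint8); top[:100]=0; top[190:]=0; top[:,:270]=0; top[:,340:]=0
c=max(cv2.findContours(top,0,2)[0],key=cv2.contourArea); r=cv2.minAreaRect(onz(q,c[:,0],120)[:,:2].astype(np.float32)); print('handle',r,fix(np.array(r[0])),C[...,2][top>0].mean())
print(fix(onz(q,[[335,142],[346,142]],49)),'tooth',fix(onz(q,[355,31],48)))
o=np.hstack([cv2.resize(im[10:180,320:390],(245,595),interpolation=2),cv2.resize(im[100:185,255:360],(525,425),interpolation=2).__class__((595,525,3),np.uint8)*0])
o[:425,245:]=cv2.resize(im[100:185,255:360],(525,425),interpolation=2); cv2.imwrite('pics/hz.png',o)
E
```

```text
[-0.11504947  0.18639041 24.20520029] n 99 rms 9.960842130119772
[-1.64445023e-03  1.08114921e-03  1.31657453e+01] n 230 rms 0.33608696037271113
handle ((594.9160766601562, -152.2233428955078), (42.65711212158203, 32.06719207763672), 89.17278289794922) [[ 56.69656064 -88.88791211]] 119.84921778535579
[[ 95.79930397 -89.82602975]
 [107.19344978 -89.81148367]] tooth [[110.06281794  13.53328343]]
```

View pics/hz.png

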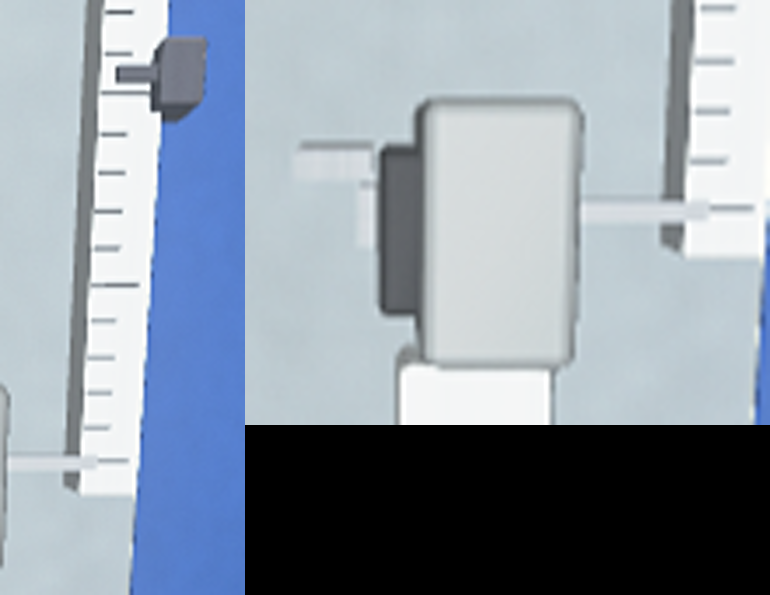

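The button is on the -x side, the pointer centre at (335,142), and the tooth centre at (354,31.4). The predicted extension is about 103 mm, inside the 70-150 range. I re-check flange flatness, then grip.

```bash
python3 - <<'E'
from fx import *
q=pickle.load(open('hand.pkl','rb')); C=cloud(q)
for x in(-104,-90,-78,-42,-30,-16):
    r=[]
    for y in(-68,-50,-38):
        u=proj(q,[*world(x,y),20])[0].astype(int); r.append(round(float(np.median(C[u[1]-2:u[1]+3,u[0]-2:u[0]+3,2])),1))
    print(x,r)
Y=np.pi/2+fyaw; t=world(59,-89.5)
arm.move_pose([*t,180],[np.pi,0,Y]); 
print(arm.move_linear([*t,75.5],rate=100,max_force=15)); arm.wait(.2); s=arm.observe(); f0=s['contact_force']; print(fix(s['ee_pos']),s['ee_pos'][2])
arm.close(40); arm.wait(.2); s=arm.observe(); print(s['gripper_width'],s['grasp_force'],s['contact_force']-f0,fix(s['ee_pos']),s['ee_pos'][2],s['time_s'])
E
```

```text
-104 [21.1, 21.3, 21.4]
-90 [20.8, 21.2, 21.3]
-78 [20.9, 21.2, 21.3]
-42 [21.0, 21.3, 21.1]
-30 [20.8, 21.0, 21.3]
-16 [21.2, 21.6, 20.7]
False
[[ 59.44798615 -89.65813238]] 76.27560752684121
26.40067805665361 42.81190909445286 [5.27090142 0.48404395 1.52509065] [[ 59.45896656 -89.48498646]] 75.96613739093 17.125
```

The plate is flat (8 mm above the base). The handle is gripped and the button pressed: width reads 26.4, with the same -2 mm offset as on the collar. Now I pull.

```bash
python3 - <<'E'
from fx import *
s=arm.observe(); f0=s['contact_force']; p=s['ee_pos']; z=76
t=world(59.2,13.3+0.3)
print(arm.move_linear([*world(59.2,-80),z],rate=40,max_force=25)); s=arm.observe(); print(fix(s['ee_pos']),s['contact_force'],s['gripper_width'])
print(arm.move_linear([*t,z],rate=60,max_force=25)); arm.wait(.3); s=arm.observe(); print(fix(s['ee_pos']),s['ee_pos'],s['contact_force'],s['gripper_width'],s['grasp_force'],s['time_s'])
q=grab('wrist'); pickle.dump(q,open('p1.pkl','wb')); im=q['im']; 
o=np.zeros((420,800,3),np.uint8); o[:,:560]=im
pt=proj(q,[*world(108,13.5),48])[0].astype(int); print(pt)
k=im[max(0,pt[1]-40):pt[1]+40,max(0,pt[0]-20):pt[0]+20]; k=cv2.resize(k,None,fx=5,fy=5,interpolation=2); o[:k.shape[0],560:560+k.shape[1]]=k[:420]
cv2.imwrite('pics/p1.png',o)
E
```

```text
False
[[ 59.44221979 -80.72801149]] [ 4.91717866 -3.22820007 -1.28877683] 26.28753554041244
False
[[59.2384653  12.38636289]] [599.17237254 -51.0066249   75.9102135 ] [ 5.00562214 -4.15999184 -1.24519744] 25.874602817686693 41.89828544855118 19.525
[364 243]
```

View pics/p1.png

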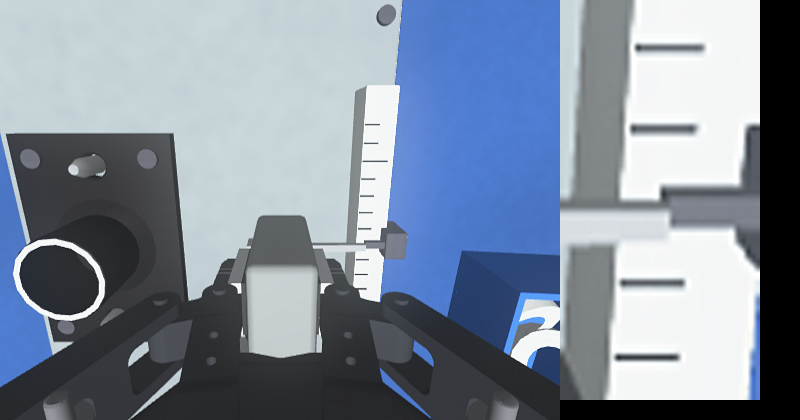

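The arm is out. In the crop (5x) the pointer's top face spans rows about 210-241 and the tooth's about 196-226, so the pointer sits about 1.5-2 mm short. I measure this properly with edge profiles and correct it.

```bash
python3 - <<'E'
from fx import *
q=pickle.load(open('p1.pkl','rb')); gr=cv2.cvtColor(q['im'],cv2.COLOR_BGR2GRAY)
for c in(350,354,358,362,364,366,370,374,378): print(c,gr[236:256,c])
print([ (v,np.round(fix(onz(q,[[358,v]],49))[0],2)) for v in (240,244,248)])
print(fix(onz(q,[[372,240],[372,244],[372,248]],48)))
E
```

```text
350 [133 134 133 133 133 133 128 118 128 193 224 221 220 221 224 194 138 129
 129 130]
354 [134 133 134 132 132 133 128 119 127 194 224 221 221 221 223 194 139 131
 132 126]
358 [247 247 247 247 247 249 238 135 124 194 223 221 220 220 218 237 246 246
 246 246]
362 [246 246 247 247 248 251 242 138 126 193 224 221 220 220 218 239 247 247
 247 247]
364 [247 247 248 242 142  76  85 107 129 195 226 222 221 220 219 238 246 246
 246 246]
366 [246 247 249 244 148  87 116 133 130 140 135 118 175 244 249 247 246 246
 246 246]
370 [246 246 248 241 146  87 115 133 131 131 129 125 177 243 247 246 246 246
 246 246]
374 [246 246 248 241 146  86 114 132 131 129 129 125 176 243 247 245 245 245
 245 245]
378 [247 248 250 242 147  86 115 131 130 129 128 126 178 251 255 253 250 247
 246 246]
[(240, array([104.07,  15.87])), (244, array([104.23,  13.4 ])), (248, array([104.4 ,  10.91]))]
[[112.44315518  15.48831262]
 [112.63871645  13.00308172]
 [112.83572196  10.49949697]]
```

Pointer at 10.9 and tooth at 12.4 in the same view gives 1.5 mm short. The earlier view independently gives 1.48. I add 1.5 mm.

```bash
cat > m.py <<'E'
from fx import *
def edge(p,thr,lo,hi): # last crossing rising to/falling from thr
    return [i+(thr-p[i])/(p[i+1]-p[i]) for i in range(lo,hi) if (p[i]-thr)*(p[i+1]-thr)<0]
def meas(n=3):
    r=[]
    for _ in range(n):
        q=grab('wrist'); gr=cv2.cvtColor(q['im'],cv2.COLOR_BGR2GRAY).astype(float)
        pp=gr[:,348:355].mean(1); tt=gr[:,368:378].mean(1)
        a=edge(pp,177,236,258)[-2:]; b=edge(tt,186,236,258)[-1]
        py=fix(onz(q,[351,a[-1]],49))[0,1]; ty=fix(onz(q,[373,b],48))[0,1]
        r.append((a[0],a[1],b,py,ty,ty-py))
    return np.array(r),q
E
python3 - <<'E'
from m import *
print(meas(1)[0])
arm.move_linear([*world(59.2,15.12),76],rate=20,max_force=25); arm.wait(.4); s=arm.observe(); print(fix(s['ee_pos']),s['contact_force'],s['gripper_width'],s['time_s'])
r,q=meas(2); print(r); pt=(364,243); k=q['im'][pt[1]-40:pt[1]+40,pt[0]-40:pt[0]+40]; cv2.imwrite('pics/p2.png',cv2.resize(k,None,fx=6,fy=6,interpolation=2))
E
```

```text
[[244.74458874 251.36950904 248.15463918   8.76305228  10.36872075
    1.60566847]]
[[59.26754363 13.83667789]] [ 5.34121782 -4.62670092 -0.8802261 ] 26.430008771690026 20.275
[[2.44753780e+02 2.51300505e+02 2.50579965e+02 1.02731844e+01
  1.03074748e+01 3.42903280e-02]
 [2.44755940e+02 2.51304786e+02 2.50579736e+02 1.02891414e+01
  1.03268155e+01 3.76741391e-02]]
```

View pics/p2.png

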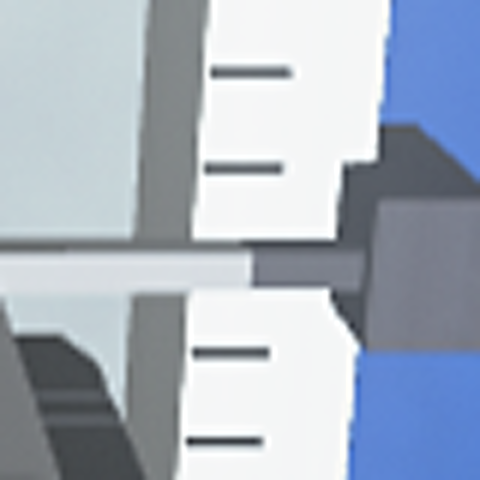

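The crop shows the pointer (rows 250-290) and the tooth (rows 246-288) lined up to within 0.1 mm, with the button still squeezed. I hand in while holding.

```bash
python3 -c "
from station import arm
print(arm.finish_job())"
```

```text
the job is handed in; nothing more can be done
None
```

The flange is seated flush on both pins and released, and the job is handed in at about 20 s with the gauge arm pulled out, the button squeezed, and the pointer within about 0.1 mm of the rider's tooth.

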